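# Weigh the small tin from behind the tall packs

## Task

The small low tin at the back of the steel sample stand is due on the scale, but the jar, the slim can and the carton crowd it in. First move these three onto the white tray, all standing upright; then set the tin down gently in the middle of the scale's pan and leave it there; then put the jar, the can and the carton back on the stand, each where it stood before. Set everything down without dropping it, do not knock anything over, and leave the pineapple and the jug alone.

Things in the scene. Friction and masses are not known exactly. Their poses are not given: they have to be found in the camera images.
- stand: fixed stainless sample stand, 160 mm (its x) by 236 mm (its y). Origin: centre of the underside; x to its back, z up. Floor 3 mm thick; back wall 50 mm high (inner face at x = +77 mm), sides 22 mm, front lip 10 mm high, all 3 mm thick. The tin stands at about (+45, 0) mm; the tall packs at about (+18, 71), (+18, -71) and (-24, 0) mm, in an order that changes from start to start.
- tray: fixed shallow white plastic tray, 200 mm (its x) by 240 mm (its y), rim 16 mm high and 4 mm thick, floor top 4 mm above the origin (origin: centre of the underside, z up). The side area: room for three packs.
- scale: fixed grey bench scale with a square-cornered stainless pan and a keypad and display towards its -x. Origin: on the table directly under the pan's centre, z up. Pan 150 mm (its x) by 180 mm (its y), flat, its top 68 mm above the origin; the housing reaches from x = -128 to +88 mm and y = -95 to +95 mm, top of the keypad 57 mm. The pan does not give way.
- tin: small low food tin, bare steel with a ring pull, 53 mm in diameter, 45 mm high, about 0.13 kg. Origin: centre of its underside, z up its axis.
- can: slim tall can, bare steel, 53 mm in diameter, 112 mm high, about 0.26 kg. Origin: centre of its underside, z up its axis.
- jar: amber preserve jar with paper label and bare metal lid, straight-sided, 63 mm in diameter (lid too), 105 mm high, about 0.33 kg. Origin: centre of its underside, z up its axis.
- carton: brick-shaped juice carton, 40 mm (its x) by 63 mm (its y) by 107 mm high, about 0.26 kg, stiff. Origin: centre of its underside, z up. At the start its x lies roughly along the stand's x.
- pineapple: bystander: half-peeled pineapple without its crown, standing, 105 mm in diameter, 140 mm high. Origin: centre of its underside. Leave alone.
- jug: bystander: open steel measuring jug, 88 mm in diameter, 110 mm high, with a handle at its +y reaching 74 mm out. Origin: centre of its underside. Leave alone.
Not all that is in view belongs to the job. Leave any green, pink or red look-alike of the can alone.

How it is judged:
On the way, in this order (a step that is already met when the one before it is completed fails the run):
1. the jar, the slim can and the carton all stand upright on the white tray, released (x of jar in the frame of tray between -0.095 and 0.095 m and y of jar in the frame of tray between -0.115 and 0.115 m and z of jar in the frame of tray between -0.002 and 0.012 m and angle between each of jar, can, carton's own z axis and vertical below 0.12 rad and linear speed of each of jar, can, carton below 0.02 m/s and angular speed of each of jar, can, carton below 0.2 rad/s and x of can in the frame of tray between -0.095 and 0.095 m and y of can in the frame of tray between -0.115 and 0.115 m and z of can in the frame of tray between -0.002 and 0.012 m and x of carton in the frame of tray between -0.095 and 0.095 m and y of carton in the frame of tray between -0.115 and 0.115 m and z of carton in the frame of tray between -0.002 and 0.012 m and contact force between the fingers and jar below 0.1 N and contact force between the fingers and can below 0.1 N and contact force between the fingers and carton below 0.1 N), for 0.2 s.
2. with those three still on the tray, the tin stands in the middle of the scale's pan, released (horizontal distance between tin and scale below 0.015 m and z of tin in the frame of scale between 0.063 and 0.073 m and angle between each of tin, jar, can, carton's own z axis and vertical below 0.12 rad and linear speed of each of tin, jar, can, carton below 0.02 m/s and angular speed of each of tin, jar, can, carton below 0.2 rad/s and contact force between the fingers and tin below 0.1 N and x of jar in the frame of tray between -0.095 and 0.095 m and y of jar in the frame of tray between -0.115 and 0.115 m and z of jar in the frame of tray between -0.002 and 0.012 m and x of can in the frame of tray between -0.095 and 0.095 m and y of can in the frame of tray between -0.115 and 0.115 m and z of can in the frame of tray between -0.002 and 0.012 m and x of carton in the frame of tray between -0.095 and 0.095 m and y of carton in the frame of tray between -0.115 and 0.115 m and z of carton in the frame of tray between -0.002 and 0.012 m), for 0.2 s.
3. the jar, the can and the carton are back on the stand, each where it stood (distance of each of jar, can, carton from where it was at the start of the episode below 0.015 m and angle between each of jar, can, carton's own z axis and vertical below 0.12 rad and linear speed of each of jar, can, carton below 0.02 m/s and angular speed of each of jar, can, carton below 0.2 rad/s), for 0.2 s.
At the end, for the whole second after the job is handed in: The tin stands upright on the scale's pan, its centre within 15 mm of the pan's centre; the jar, the can and the carton stand upright on the stand, each within 15 mm of where it stood at the start (they may be turned about their own axis); all are released and at rest (all of step 3 and horizontal distance between tin and scale below 0.015 m and z of tin in the frame of scale between 0.063 and 0.073 m and angle between tin's own z axis and vertical below 0.12 rad and linear speed of tin below 0.02 m/s and angular speed of tin below 0.2 rad/s and contact force between the fingers and jar below 0.1 N and contact force between the fingers and can below 0.1 N and contact force between the fingers and carton below 0.1 N and contact force between the fingers and tin below 0.1 N); the robot touches nothing.
It fails at once if a pack or the tin knocked over (angle between any of jar, can, carton, tin's own z axis and vertical above 0.6 rad).
It fails at once if the pineapple or the jug moved more than 20 mm (distance of any of pineapple, jug from where it was at the start of the episode above 0.02 m).
It fails at once if the scale struck or pressed with more than 80 N (rammed down) (contact force between anything else and scale above 80 N).
It fails at once if a pack let go more than 25 mm, or the tin more than 15 mm, above where it should stand (dropped) ((height (world z) of jar above 0.029 m and contact force between the fingers and jar below 0.05 N) or (height (world z) of can above 0.029 m and contact force between the fingers and can below 0.05 N) or (height (world z) of carton above 0.029 m and contact force between the fingers and carton below 0.05 N) or (height (world z) of tin above 0.083 m and contact force between the fingers and tin below 0.05 N)).
It also fails if it takes over 147 s, if anything falls off the work surface, if the arm or the gripper's body presses on something with over 40 N, if the wrist force passes 120 N, or if a joint passes its speed limit or range.

## Robot

A 7-joint arm with a two-finger parallel gripper is mounted at the origin on the work surface. World frame = base frame: x ahead of the robot, y to its left, z up, the work surface at z = 0. Lengths are in m, angles in rad, forces in N, time in s.
With the tool pointing down it reaches from about 0.4 to 0.85 m from the base axis. Payload 10.4 kg.
Tool frame: the origin (TCP) lies on the centre line of the jaws, within the pads' length; the fingertips stand 11 mm ahead of it and the grasp point (between the pads) lies 8 mm behind it (tip_reach is the distance from the TCP to the fingertips, in m); z points along the fingers, y is the line along which they close (so a half turn about z gives the same grasp; the last joint's range is limited). The gripper opens to 85 mm and grips with 20 to 120 N. Pads are 22 mm wide; open, the fingers measure 114 mm over their backs; the gripper's body (76 mm by 85 mm) begins 54 mm behind the grasp point. The pads swing forward as they close: fully open they stand 13 mm farther back than shut.
Start: joints at [-0.023, 0.332, -0.065, 1.46, 0.022, 1.35, -0.088], TCP at [0.625, 0, 0.242] pointing down, gripper open.
Joint ranges: [-2.6, 2.6], [-0.5, 2.12], [-1.47, 1.34], [0.16, 2.42], [-1.27, 4.41], [0.06, 2.06], [-2.6, 2.6]. Speed limits (rad/s): [2.22, 2.22, 2.79, 2.79, 3.14, 3.14, 3.14].

## Interface

Orientations are given as a unit quaternion [x, y, z, w].
In Python, from workcell import get_obs, camera, hand_in, tip_reach gives the robot as it stands. The module is installed in compiled form; this text tells all that it offers.
- The arm moves only by the tool move_arm, never from a script. Its argument "plan" is a list of rows, each an object with "delta_pos": the shift along the tool's x, y, z in parts of the range, where 1.0 means 0.8 m, a list of three; "turn": the turn, a rotation vector about the tool's x, y, z in normalised numbers (1 is pi rad), a list of three; "fingers": the closure, from 0 (fully open) to 1 (shut). A call has 1 to 12 rows; each row is the pose to reach, as a shift and turn from the pose commanded when the call began, along the tool's axes at that moment; what a row does not reach only later rows make up. A row lasts 1/8 s, in which the tool goes at most 62.5 mm and 10.7 degrees, less where a joint would pass 70% of its speed; a pose out of reach is approached as far as the arm can. No shift or turn number may pass 1 either way. A call with a gripper value outside its range is refused whole. The fingers move at their own pace and stop on an object; "force" is the grip in N (left out, the last holds). Time passes only in rows, so rows that repeat a pose let the fingers close. It gives the time, the measured TCP pose, the force, the opening and the grip force at its end, in the units of the state.
- get_obs(): the state, without advancing time (a new reading comes with each control period).
- camera(name): name is "scene" or "side" or "wrist"; returns a dict with "color" (400x640x3 uint8, red, green, blue), "range_z" (400x640 float32, m along the optical axis (not along the pixel's ray), 0 where there is no reading), "fx", "fy", "cx", "cy" (pixels), "R" (3x3) and "t" (3): a world point X has camera coordinates R X + t; the wrist camera has in their place "tool_from_camera" (4x4, takes a point from camera to tool coordinates, whose origin is the TCP and whose axes are the flange's). Camera axes: x right, y down, z forward; pixel columns grow to the right and rows downward; lengths in m; the calibration is good to about 2 mm. A picture is of the moment at which its call begins: read the wrist's pose just before it.
- hand_in(): hands the job in; it is judged then, once.
The state is a dict: "clock": time; "joint_pos": joint angles; "joint_velocities": joint speeds; "tau": joint torques, N m; "position": TCP position; "ee_rot": TCP orientation; "ft_force": force on the tool from outside, world axes, zero at the start; "torque": the same for the moment, N m; "grip_width": opening from 0.0 (shut) to 1.0 (fully open); "grasp_force": force on a finger pad.
Only numpy, scipy, OpenCV 4.12 (cv2) and the standard library are available. Lean on these libraries where they do the work, as an engineer would, in place of code of your own. Each camera call takes 0.05 s, during which the arm holds its last target. There are 200 camera calls.

## Working session

There is one attempt and no reset: what is moved stays moved. The work goes in short steps, Python scripts to look and compute and a tool call to move; the robot and the scene stay as the last step left them, time stands still between calls to the robot, and variables do not carry over. Pictures are saved under pics/ and viewed, at most 14 in all, crops included, and the job is handed in when it is done.

Besides the shell and the picture viewer there is one more tool, called after "Request:" by a JSON object that holds its "method" and its "body", one argument or row to a line. move_arm: Moves the arm, as the interface text tells. Its arguments: {"type":"object","properties":{"plan":{"type":"array","items":{"type":"object","properties":{"delta_pos":{"type":"array","items":{"type":"number"}},"turn":{"type":"array","items":{"type":"number"}},"fingers":{"type":"number"}}}},"force":{"type":"number"}},"required":["plan"]}

```bash
mkdir -p pics; ls; python3 - <<'E'
from workcell import get_obs,camera,tip_reach
import cv2,numpy as np
o=get_obs();print({k:np.round(v,3) for k,v in o.items()},tip_reach)
for n in ["scene","side"]:
    c=camera(n);np.savez(f"{n}0.npz",**c);cv2.imwrite(f"pics/{n}0.png",c["color"][:,:,::-1]);print(n,c["fx"],c["cx"],c["cy"],np.round(c["R"],3).tolist(),c["t"])
E
```

```text
pics
{'clock': np.float64(0.0), 'joint_pos': array([-0.023,  0.333, -0.065,  1.461,  0.022,  1.35 , -0.088]), 'joint_velocities': array([-0.001, -0.001, -0.   , -0.   ,  0.001, -0.   , -0.001]), 'tau': array([ 0.0000e+00, -6.2545e+01,  5.0000e-02, -3.9161e+01,  1.6000e-02,
        1.0000e-02, -0.0000e+00]), 'position': array([ 0.625, -0.   ,  0.242]), 'ee_rot': array([ 0.707,  0.707, -0.001, -0.   ]), 'ft_force': array([-0.071,  0.852, -0.106]), 'torque': array([ 0.078, -0.043, -0.034]), 'grasp_force': np.float64(0.0), 'grip_width': np.float64(0.997)} 0.011
scene 471.8400654552059 313.3862375038795 200.32093042292254 [[-0.432, 0.902, 0.005], [0.689, 0.333, -0.644], [-0.582, -0.274, -0.765]] [ 0.23794538 -0.37109976  1.40873581]
side 430.4233994704822 318.82068678304665 200.89281497576488 [[-0.846, -0.533, 0.001], [-0.332, 0.525, -0.784], [0.417, -0.664, -0.621]] [0.48221131 0.21932719 0.94967856]
```

View pics/scene0.png

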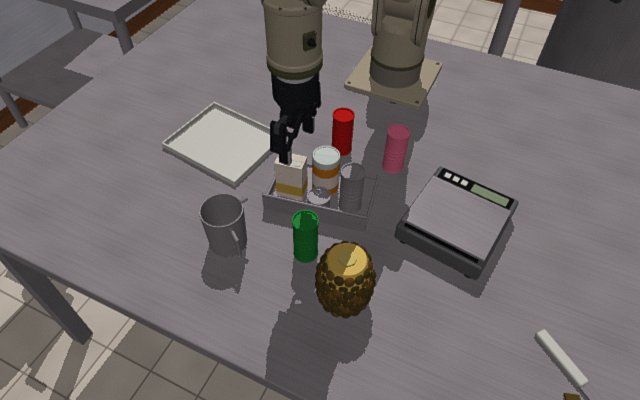

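View pics/side0.png

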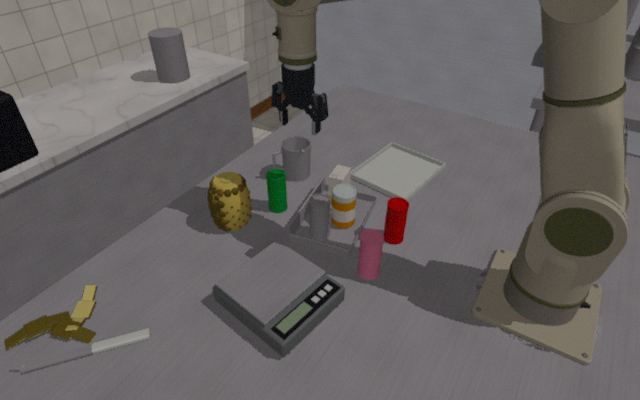

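The scene view shows the tray at about (220,140), carton (291,175), jar (326,170), can (351,188), tin (319,197), scale (460,220), with red, pink and green decoys around the stand. The side view agrees. Next I'll build an orthographic map from the depth.

```bash
cat > h.py <<'E'
import numpy as np,cv2
from scipy.spatial.transform import Rotation as Ro
def cloud(c,o=None):
    z=c["range_z"].astype(float);v,u=np.nonzero(z>0);d=z[v,u]
    P=np.c_[(u-c["cx"])/c["fx"]*d,(v-c["cy"])/c["fy"]*d,d]
    if "tool_from_camera" in c:
        T=c["tool_from_camera"];P=P@T[:3,:3].T+T[:3,3]
        P=Ro.from_quat(o["ee_rot"]).apply(P)+o["position"]
    else: P=(P-c["t"])@c["R"]
    return P,c["color"][v,u]
def top(P,C,x0,x1,y0,y1,s=0.002,zmax=0.16):
    # ortho map: rows = x (down = ahead), columns = y
    m=(P[:,0]>x0)&(P[:,0]<x1)&(P[:,1]>y0)&(P[:,1]<y1)&(P[:,2]<zmax)
    P,C=P[m],C[m];k=np.argsort(P[:,2]);P,C=P[k],C[k]
    i=((P[:,0]-x0)/s).astype(int);j=((P[:,1]-y0)/s).astype(int)
    H=np.full((int(round((x1-x0)/s))+1,int(round((y1-y0)/s))+1),np.nan);I=np.zeros(H.shape+(3,),np.uint8)
    H[i,j]=P[:,2];I[i,j]=C;return H,I
E
python3 - <<'E'
from h import *
from workcell import get_obs,camera
o=get_obs();c=camera("wrist");np.savez("wrist0.npz",**c,pos=o["position"],rot=o["ee_rot"])
cs=[cloud(dict(np.load(f"{n}0.npz"))) for n in("scene","side")]
w=cloud(c,o)
for n,(P,C) in zip(("scene","side","wrist"),cs+[w]):
    m=(abs(P[:,2])<.006);print(n,"table z",np.median(P[m,2]),len(P))
P=np.vstack([a for a,b in cs]);C=np.vstack([b for a,b in cs])
H,I=top(P,C,.3,.95,-.45,.5)
I=cv2.resize(I,(760,520),interpolation=cv2.INTER_NEAREST);cv2.imwrite("pics/ortho.png",I[:,:,::-1])
cv2.imwrite("pics/wrist0.png",c["color"][:,:,::-1])
E
```

```text
scene table z 0.0001613644402467403 255006
side table z -6.0044033375626464e-05 255037
wrist table z 0.0008613730406406284 254986
```

View pics/ortho.png

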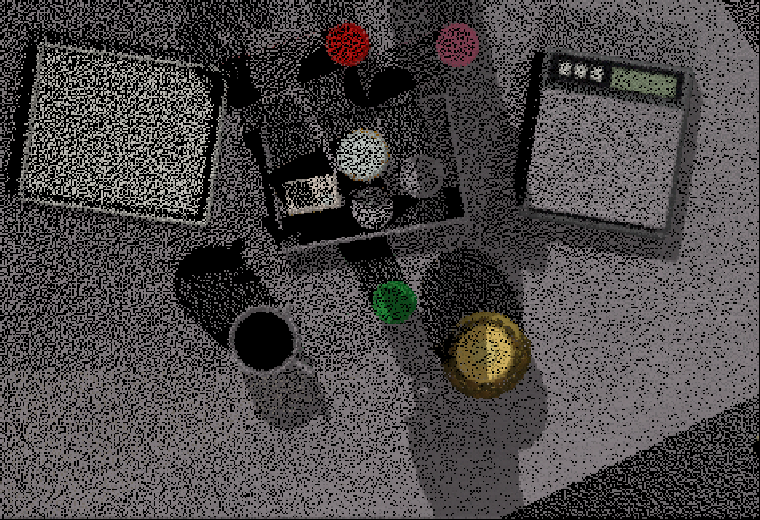

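View pics/wrist0.png

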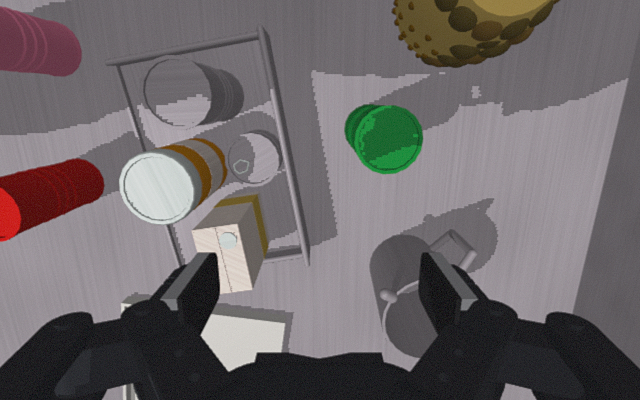

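The ortho map (1.25 mm/px) shows the jar at (362,155), can (422,175), carton (312,193), tin (372,210), tray (120,130) and pan (602,160). The wrist view shows the same group, with the tin clear of the neighbouring tops. Now I'll take precise numbers.

```bash
python3 - <<'E'
from h import *
D={}
for n in("scene","side","wrist"):
    c=dict(np.load(f"{n}0.npz"));D[n]=cloud(c,dict(position=c["pos"],ee_rot=c["rot"]) if n=="wrist" else None)
def sel(n,x,y,r,z0,z1):
    P,C=D[n];m=(np.hypot(P[:,0]-x,P[:,1]-y)<r)&(P[:,2]>z0)&(P[:,2]<z1);return P[m]
for nm,x,y,r,z0,z1 in [("jar",.494,.0025,.045,.1,.115),("can",.519,.0775,.04,.107,.122),("carton",.541,-.06,.048,.104,.116),("tin",.5625,.015,.034,.04,.054),
   ("red",.355,-.015,.05,.09,.2),("pink",.355,.123,.05,.09,.2),("green",.677,.043,.05,.09,.2),("jug",.725,-.12,.1,.09,.13),("pine",.743,.157,.09,.06,.16)]:
    for n in D:
        p=sel(n,x,y,r,z0,z1)
        if len(p)<40: print(nm,n,len(p));continue
        (cx,cy),rad=cv2.minEnclosingCircle(p[:,:2].astype(np.float32));R=cv2.minAreaRect(p[:,:2].astype(np.float32))
        print(nm,n,len(p),"circ",np.round([cx,cy,rad],4),"rect",np.round(R[0],4),np.round(R[1],4),round(R[2],1),"z",np.round(np.percentile(p[:,2],[50,98]),4))
def rect(nm,n,x,y,r,z0,z1):
    p=sel(n,x,y,r,z0,z1)
    if len(p)<40:return print(nm,n,len(p))
    R=cv2.minAreaRect(p[:,:2].astype(np.float32));print(nm,n,len(p),np.round(R[0],4),np.round(R[1],4),round(R[2],1),round(np.median(p[:,2]),4))
for n in D:
    rect("tray",n,.4625,-.3,.17,.011,.019)
    rect("pan",n,.5,.3,.16,.062,.074)
    rect("backwall",n,.6,.0,.14,.044,.054) if 0 else None
p=np.vstack([D[n][0] for n in("scene","side")]);m=(p[:,0]>.57)&(p[:,0]<.63)&(abs(p[:,1])<.14)&(p[:,2]>.045)&(p[:,2]<.052)
q=p[m];print("back wall",len(q),cv2.fitLine(q[:,:2].astype(np.float32),cv2.DIST_HUBER,0,.01,.01).ravel(),q[:,:2].min(0),q[:,:2].max(0))
E
```

```text
jar scene 507 circ [ 0.4997 -0.0016  0.0383] rect [0.4938 0.0019] [0.0644 0.0637] 84.6 z [0.1067 0.1099]
jar side 343 circ [4.99e-01 3.00e-04 3.99e-02] rect [4.935e-01 3.000e-04] [0.0607 0.068 ] 0.3 z [0.1064 0.1095]
jar wrist 4698 circ [ 0.4956 -0.0051  0.0382] rect [0.4941 0.0005] [0.0624 0.0659] 80.2 z [0.1074 0.1096]
can scene 396 circ [0.5205 0.0759 0.0274] rect [0.5202 0.0766] [0.0526 0.0519] 8.6 z [0.1125 0.1169]
can side 271 circ [0.5209 0.0773 0.0285] rect [0.5208 0.0775] [0.0487 0.0565] 31.5 z [0.1124 0.1162]
can wrist 4327 circ [0.5188 0.0751 0.0268] rect [0.5186 0.0752] [0.0519 0.0529] 89.3 z [0.1131 0.1168]
carton scene 276 circ [ 0.5389 -0.0554  0.043 ] rect [ 0.5434 -0.054 ] [0.0433 0.0791] 19.2 z [0.1096 0.1132]
carton side 236 circ [ 0.539  -0.055   0.0425] rect [ 0.542  -0.0538] [0.0441 0.0785] 14.0 z [0.1095 0.1127]
carton wrist 2668 circ [ 0.5394 -0.0548  0.0429] rect [ 0.5431 -0.0532] [0.0431 0.0828] 22.7 z [0.1108 0.1129]
tin scene 413 circ [0.565  0.0164 0.0321] rect [0.5643 0.0179] [0.0622 0.0514] 22.1 z [0.0458 0.0529]
tin side 14
tin wrist 2463 circ [0.5644 
[... 1278 characters left out ...]
62 0.0565] rect [0.7491 0.1583] [0.1    0.1067] 44.1 z [0.13  0.144]
pine side 1626 circ [0.7418 0.1607 0.0544] rect [0.7361 0.1631] [0.104  0.0912] 70.5 z [0.114  0.1429]
pine wrist 7499 circ [0.735  0.1349 0.048 ] rect [0.732  0.1198] [0.042  0.0951] 78.6 z [0.1193 0.1415]
tray scene 606 [ 0.4668 -0.2968] [0.2467 0.2037] 81.4 0.0148
pan scene 5042 [0.4987 0.3046] [0.1802 0.1596] 80.9 0.0682
tray side 419 [ 0.4694 -0.2961] [0.2459 0.2049] 82.0 0.0148
pan side 4715 [0.4982 0.3053] [0.1817 0.1518] 80.9 0.0678
tray wrist 667 [ 0.4719 -0.2538] [0.1537 0.1999] 81.9 0.0161
pan wrist 0
back wall 363 [ 0.17106321 -0.98526007  0.5880059   0.04843894] [ 0.57006488 -0.09692091] [0.61580664 0.13472477]
```

```bash
cat >> h.py <<'E'
def to(*W):
    """tool-axis shift and turn from the present pose to world x,y,z,yaw (tool y = closing line, at yaw from world x)"""
    from workcell import get_obs
    o=get_obs();R=Ro.from_quat(o["ee_rot"])
    for x,y,z,a in W:
        a=np.radians(a);T=Ro.from_matrix(np.array([[-np.sin(a),np.cos(a),0],[np.cos(a),np.sin(a),0],[0,0,-1.]]).T)
        print("d",np.round(R.inv().apply(np.array([x,y,z])-o["position"]),4),"turn",np.round((R.inv()*T).as_rotvec(),4))
E
python3 - <<'E'
from h import *
for n in("scene","side","wrist"):
    c=dict(np.load(f"{n}0.npz"));P,C=cloud(c,dict(position=c["pos"],ee_rot=c["rot"]) if n=="wrist" else None)
    m=(P[:,2]>.105)&(P[:,2]<.116)&(np.hypot(P[:,0]-.541,P[:,1]+.06)<.05)&(np.hypot(P[:,0]-.4937,P[:,1]-.001)>.0365)
    p=P[m];R=cv2.minAreaRect(p[:,:2].astype(np.float32));print(n,len(p),np.round(R[0],4),np.round(R[1],4),R[2],np.round(p[:,:2].mean(0),4))
to((.494,.001,.16,9.8),(.494,.001,.08,9.8))
E
```

```text
scene 262 [ 0.5434 -0.06  ] [0.0407 0.0631] 10.363791465759277 [ 0.5454 -0.0508]
side 227 [ 0.5433 -0.0598] [0.0403 0.069 ] 8.392720222473145 [ 0.5421 -0.0577]
wrist 2617 [ 0.5413 -0.0615] [0.0405 0.0632] 8.809303283691406 [ 0.5449 -0.0564]
d [ 0.001  -0.1306  0.0819] turn [-0.0011 -0.     -0.171 ]
d [ 0.001  -0.1306  0.1619] turn [-0.0011 -0.     -0.171 ]
```

The manual's scale: shifts go in shares of 0.8 m and turns go in shares of pi rad. Converting my numbers, -0.13 m / 0.8 = -0.1625, 0.08 m / 0.8 = 0.1, -0.171 rad / 3.1416 = -0.0544.

Request:
{"method": "move_arm", "body": {
  "plan": [
    {"delta_pos": [0,-0.075,0.025],"turn": [0,0,-0.0255],"fingers": 0},
    {"delta_pos": [0.0013,-0.1375,0.0625],"turn": [0,0,-0.0544],"fingers": 0},
    {"delta_pos": [0.0013,-0.1625,0.1],"turn": [0,0,-0.0544],"fingers": 0},
    {"delta_pos": [0.0013,-0.1625,0.1],"turn": [0,0,-0.0544],"fingers": 0},
    {"delta_pos": [0.0013,-0.1625,0.1],"turn": [0,0,-0.0544],"fingers": 0},
    {"delta_pos": [0.0013,-0.1625,0.1],"turn": [0,0,-0.0544],"fingers": 0}
  ],
  "force": 40
}}

```text
clock: 0.9
position: [0.4966, 0.0011, 0.1635]
ee_rot: [0.644, 0.765, 0.001, 0.001]
ft_force: [0.4, 0.4, 0.4]
grip_width: 1.0
grasp_force: 0.0
```

```bash
python3 - <<'E'
from h import *
from workcell import *
o=get_obs();c=camera("wrist");cv2.imwrite("pics/w1.png",c["color"][:,:,::-1])
print(o["clock"],o["position"],o["ft_force"])
to((.494,.001,.08,9.8),(.494,.001,.23,9.8))
E
```

```text
0.9 [0.49655468 0.00114455 0.16347683] [0.44301741 0.38967183 0.44239122]
d [ 0.0003 -0.0024  0.0832] turn [ 0.0017  0.0001 -0.0002]
d [ 0.0003 -0.0022 -0.0668] turn [ 0.0017  0.0001 -0.0002]
```

View pics/w1.png

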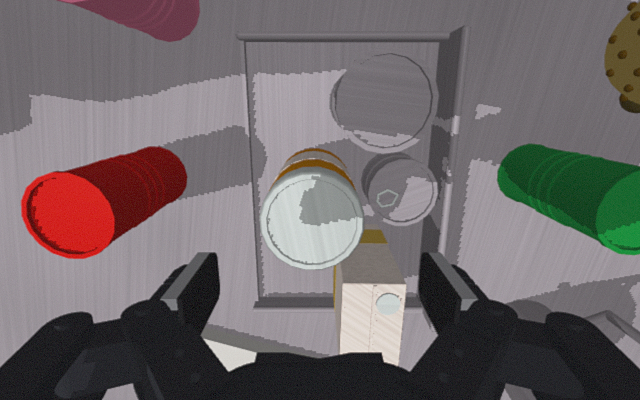

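The wrist view shows the jar lid centred at about (312,221) between the open jaws (centre about column 319), with the carton and tin clear of the fingers. I'll descend and grip.

In the tool's units: 0.082 m / 0.8 = 0.1025, -0.001 m / 0.8 = -0.0013.

Request:
{"method": "move_arm", "body": {
  "plan": [
    {"delta_pos": [0,-0.0013,0.0375],"turn": [0,0,0],"fingers": 0},
    {"delta_pos": [0,-0.0013,0.075],"turn": [0,0,0],"fingers": 0},
    {"delta_pos": [0,-0.0013,0.1025],"turn": [0,0,0],"fingers": 0},
    {"delta_pos": [0,-0.0013,0.1025],"turn": [0,0,0],"fingers": 0},
    {"delta_pos": [0,-0.0013,0.1025],"turn": [0,0,0],"fingers": 0},
    {"delta_pos": [0,-0.0013,0.1025],"turn": [0,0,0],"fingers": 0.4},
    {"delta_pos": [0,-0.0013,0.1025],"turn": [0,0,0],"fingers": 1},
    {"delta_pos": [0,-0.0013,0.1025],"turn": [0,0,0],"fingers": 1},
    {"delta_pos": [0,-0.0013,0.1025],"turn": [0,0,0],"fingers": 1},
    {"delta_pos": [0,-0.0013,0.1025],"turn": [0,0,0],"fingers": 1}
  ],
  "force": 40
}}

```text
clock: 2.2
position: [0.4945, 0.0008, 0.0815]
ee_rot: [0.644, 0.765, 0.0, 0.0]
ft_force: [-3.4, -1.1, 6.1]
grip_width: 0.727
grasp_force: 42.0
```

In the tool's units: -0.357 m / 0.8 = -0.4463, -0.14 m / 0.8 = -0.175.

Request:
{"method": "move_arm", "body": {
  "plan": [
    {"delta_pos": [0,0,-0.025],"turn": [0,0,0],"fingers": 1},
    {"delta_pos": [0,0,-0.075],"turn": [0,0,0],"fingers": 1},
    {"delta_pos": [0,0,-0.1375],"turn": [0,0,0],"fingers": 1},
    {"delta_pos": [-0.025,-0.0075,-0.175],"turn": [0,0,0],"fingers": 1},
    {"delta_pos": [-0.075,-0.0213,-0.175],"turn": [0,0,0],"fingers": 1},
    {"delta_pos": [-0.1375,-0.0375,-0.175],"turn": [0,0,0],"fingers": 1},
    {"delta_pos": [-0.2063,-0.0575,-0.175],"turn": [0,0,0],"fingers": 1},
    {"delta_pos": [-0.275,-0.0763,-0.175],"turn": [0,0,0],"fingers": 1},
    {"delta_pos": [-0.3438,-0.095,-0.175],"turn": [0,0,0],"fingers": 1},
    {"delta_pos": [-0.4,-0.11,-0.175],"turn": [0,0,0],"fingers": 1},
    {"delta_pos": [-0.4313,-0.1188,-0.175],"turn": [0,0,0],"fingers": 1},
    {"delta_pos": [-0.4463,-0.1231,-0.175],"turn": [0,0,0],"fingers": 1}
  ],
  "force": 40
}}

```text
clock: 3.7
position: [0.4569, -0.369, 0.2201]
ee_rot: [0.645, 0.764, -0.0, -0.0]
ft_force: [1.1, -0.1, -4.2]
grip_width: 0.727
grasp_force: 45.6
```

In the tool's units: 0.138 m / 0.8 = 0.1725, 0.137 m / 0.8 = 0.1713.

Request:
{"method": "move_arm", "body": {
  "plan": [
    {"delta_pos": [0,0,0.0375],"turn": [0,0,0],"fingers": 1},
    {"delta_pos": [0,0,0.0875],"turn": [0,0,0],"fingers": 1},
    {"delta_pos": [0,0,0.1313],"turn": [0,0,0],"fingers": 1},
    {"delta_pos": [0,0,0.1563],"turn": [0,0,0],"fingers": 1},
    {"delta_pos": [0,0,0.165],"turn": [0,0,0],"fingers": 1},
    {"delta_pos": [0,0,0.1688],"turn": [0,0,0],"fingers": 1},
    {"delta_pos": [0,0,0.1713],"turn": [0,0,0],"fingers": 1},
    {"delta_pos": [0,0,0.1725],"turn": [0,0,0],"fingers": 1},
    {"delta_pos": [0,0,0.1725],"turn": [0,0,0],"fingers": 1}
  ],
  "force": 40
}}

```text
clock: 4.82
position: [0.458, -0.3678, 0.0827]
ee_rot: [0.644, 0.765, 0.0, 0.0]
ft_force: [0.9, 0.5, -3.8]
grip_width: 0.728
grasp_force: 45.6
```

In the tool's units: -0.09 m / 0.8 = -0.1125, -0.08 m / 0.8 = -0.1.

Request:
{"method": "move_arm", "body": {
  "plan": [
    {"delta_pos": [0,0,0.0013],"turn": [0,0,0],"fingers": 1},
    {"delta_pos": [0,0,0.0019],"turn": [0,0,0],"fingers": 1},
    {"delta_pos": [0,0,0.0019],"turn": [0,0,0],"fingers": 0},
    {"delta_pos": [0,0,0.0019],"turn": [0,0,0],"fingers": 0},
    {"delta_pos": [0,0,0.0019],"turn": [0,0,0],"fingers": 0},
    {"delta_pos": [0,0,0.0019],"turn": [0,0,0],"fingers": 0},
    {"delta_pos": [0,0,0.0019],"turn": [0,0,0],"fingers": 0},
    {"delta_pos": [0,0,-0.0375],"turn": [0,0,0],"fingers": 0},
    {"delta_pos": [0,0,-0.1],"turn": [0,0,0],"fingers": 0},
    {"delta_pos": [0.0375,0.0188,-0.1125],"turn": [0,0,0],"fingers": 0}
  ]
}}

```text
clock: 6.08
position: [0.4675, -0.3387, 0.1759]
ee_rot: [0.646, 0.763, -0.0, 0.003]
ft_force: [0.3, 0.3, -1.1]
grip_width: 1.0
grasp_force: 0.0
```

```bash
python3 - <<'E'
from h import *
from workcell import *
o=get_obs();print(o["clock"],o["position"],o["grip_width"])
c=camera("side");cv2.imwrite("pics/s1.png",c["color"][:,:,::-1][50:350,150:550])
P,C=cloud(c);m=(np.hypot(P[:,0]-.458,P[:,1]+.368)<.045)&(P[:,2]>.1)&(P[:,2]<.118);p=P[m]
print(len(p),p.mean(0) if len(p) else 0,cv2.minAreaRect(p[:,:2].astype(np.float32)))
to((.5428,-.0602,.16,9.6),(.5428,-.0602,.08,9.6))
E
```

```text
6.075 [ 0.4675339  -0.33865193  0.17590785] 1.0001520118086498
211 [ 0.45749348 -0.36136823  0.10663582] ((0.4581214189529419, -0.36379286646842957), (0.06229626387357712, 0.06156602501869202), 33.594703674316406)
d [0.2553 0.118  0.0159] turn [0.0047 0.001  0.0058]
d [0.2553 0.1177 0.0959] turn [0.0047 0.001  0.0058]
```

View pics/s1.png

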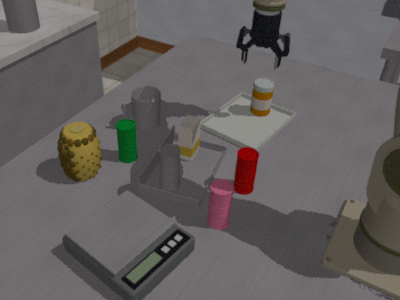

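The jar stands upright on the tray at crop pixel (262,97), and the carton and can still stand. Next is the carton.

In the tool's units: 0.2585 m / 0.8 = 0.3231, 0.248 m / 0.8 = 0.31.

Request:
{"method": "move_arm", "body": {
  "plan": [
    {"delta_pos": [0.0375,0.0175,0],"turn": [0,0,0],"fingers": 0},
    {"delta_pos": [0.0938,0.0438,0],"turn": [0,0,0],"fingers": 0},
    {"delta_pos": [0.1563,0.0725,0],"turn": [0,0,0],"fingers": 0},
    {"delta_pos": [0.2188,0.1025,0],"turn": [0,0,0],"fingers": 0},
    {"delta_pos": [0.275,0.1288,0],"turn": [0,0,0],"fingers": 0},
    {"delta_pos": [0.31,0.145,0],"turn": [0,0,0],"fingers": 0},
    {"delta_pos": [0.3231,0.1513,0],"turn": [0,0,0],"fingers": 0},
    {"delta_pos": [0.3231,0.1513,0],"turn": [0,0,0],"fingers": 0},
    {"delta_pos": [0.3231,0.1513,0.025],"turn": [0,0,0],"fingers": 0},
    {"delta_pos": [0.3231,0.1513,0.025],"turn": [0,0,0],"fingers": 0}
  ]
}}

```text
clock: 7.38
position: [0.5414, -0.0622, 0.1511]
ee_rot: [0.645, 0.764, -0.001, -0.001]
ft_force: [0.3, 0.5, 0.9]
grip_width: 0.999
grasp_force: 0.0
```

```bash
python3 - <<'E'
from h import *
to((.5428,-.0602,.08,9.6))
E
```

```text
d [0.0017 0.0019 0.0711] turn [-0.0027  0.      0.001 ]
```

In the tool's units: 0.071 m / 0.8 = 0.0888, 0.001 m / 0.8 = 0.0013.

Request:
{"method": "move_arm", "body": {
  "plan": [
    {"delta_pos": [0.0013,0.0013,0.0375],"turn": [0,0,0],"fingers": 0},
    {"delta_pos": [0.0013,0.0013,0.075],"turn": [0,0,0],"fingers": 0},
    {"delta_pos": [0.0013,0.0013,0.0888],"turn": [0,0,0],"fingers": 0},
    {"delta_pos": [0.0013,0.0013,0.0888],"turn": [0,0,0],"fingers": 0},
    {"delta_pos": [0.0013,0.0013,0.0888],"turn": [0,0,0],"fingers": 0.3},
    {"delta_pos": [0.0013,0.0013,0.0888],"turn": [0,0,0],"fingers": 0.4},
    {"delta_pos": [0.0013,0.0013,0.0888],"turn": [0,0,0],"fingers": 0.5},
    {"delta_pos": [0.0013,0.0013,0.0888],"turn": [0,0,0],"fingers": 0.6},
    {"delta_pos": [0.0013,0.0013,0.0888],"turn": [0,0,0],"fingers": 1},
    {"delta_pos": [0.0013,0.0013,0.0888],"turn": [0,0,0],"fingers": 1},
    {"delta_pos": [0.0013,0.0013,0.0888],"turn": [0,0,0],"fingers": 1}
  ],
  "force": 40
}}

```text
clock: 8.75
position: [0.5433, -0.0592, 0.0819]
ee_rot: [0.644, 0.765, -0.0, -0.0]
ft_force: [-2.7, -0.2, 6.3]
grip_width: 0.463
grasp_force: 39.7
```

In the tool's units: -0.221 m / 0.8 = -0.2763, -0.14 m / 0.8 = -0.175.

Request:
{"method": "move_arm", "body": {
  "plan": [
    {"delta_pos": [0,0,-0.025],"turn": [0,0,0],"fingers": 1},
    {"delta_pos": [0,0,-0.075],"turn": [0,0,0],"fingers": 1},
    {"delta_pos": [0,0,-0.1375],"turn": [0,0,0],"fingers": 1},
    {"delta_pos": [-0.025,-0.0125,-0.175],"turn": [0,0,0],"fingers": 1},
    {"delta_pos": [-0.075,-0.0388,-0.175],"turn": [0,0,0],"fingers": 1},
    {"delta_pos": [-0.1313,-0.0675,-0.175],"turn": [0,0,0],"fingers": 1},
    {"delta_pos": [-0.1875,-0.0975,-0.175],"turn": [0,0,0],"fingers": 1},
    {"delta_pos": [-0.2375,-0.1225,-0.175],"turn": [0,0,0],"fingers": 1},
    {"delta_pos": [-0.2663,-0.1375,-0.175],"turn": [0,0,0],"fingers": 1},
    {"delta_pos": [-0.2763,-0.1431,-0.175],"turn": [0,0,0],"fingers": 1},
    {"delta_pos": [-0.2763,-0.1431,-0.1625],"turn": [0,0,0],"fingers": 1},
    {"delta_pos": [-0.2763,-0.1431,-0.125],"turn": [0,0,0],"fingers": 1}
  ],
  "force": 40
}}

```text
clock: 10.25
position: [0.4698, -0.295, 0.1815]
ee_rot: [0.643, 0.766, 0.001, 0.001]
ft_force: [0.2, 0.2, -2.2]
grip_width: 0.466
grasp_force: 41.1
```

In the tool's units: 0.1 m / 0.8 = 0.125, 0.099 m / 0.8 = 0.1238.

Request:
{"method": "move_arm", "body": {
  "plan": [
    {"delta_pos": [0,0,0.0438],"turn": [0,0,0],"fingers": 1},
    {"delta_pos": [0,0,0.0875],"turn": [0,0,0],"fingers": 1},
    {"delta_pos": [0,0,0.1088],"turn": [0,0,0],"fingers": 1},
    {"delta_pos": [0,0,0.1175],"turn": [0,0,0],"fingers": 1},
    {"delta_pos": [0,0,0.1213],"turn": [0,0,0],"fingers": 1},
    {"delta_pos": [0,0,0.1238],"turn": [0,0,0],"fingers": 1},
    {"delta_pos": [0,0,0.125],"turn": [0,0,0],"fingers": 1},
    {"delta_pos": [0,0,0.125],"turn": [0,0,0],"fingers": 1}
  ],
  "force": 40
}}

```text
clock: 11.25
position: [0.4689, -0.2968, 0.0829]
ee_rot: [0.644, 0.765, 0.0, 0.001]
ft_force: [-3.1, 0.5, 7.3]
grip_width: 0.465
grasp_force: 41.7
```

In the tool's units: 0.175 m / 0.8 = 0.2188, -0.09 m / 0.8 = -0.1125.

Request:
{"method": "move_arm", "body": {
  "plan": [
    {"delta_pos": [0,0,0],"turn": [0,0,0],"fingers": 0.4},
    {"delta_pos": [0,0,0],"turn": [0,0,0],"fingers": 0},
    {"delta_pos": [0,0,0],"turn": [0,0,0],"fingers": 0},
    {"delta_pos": [0,0,0],"turn": [0,0,0],"fingers": 0},
    {"delta_pos": [0,0,0],"turn": [0,0,0],"fingers": 0},
    {"delta_pos": [0,0,-0.0375],"turn": [0,0,0],"fingers": 0},
    {"delta_pos": [0,0,-0.0938],"turn": [0,0,0],"fingers": 0},
    {"delta_pos": [0,0,-0.1125],"turn": [0,0,0],"fingers": 0},
    {"delta_pos": [0.0375,0.0113,-0.1125],"turn": [0,0,0],"fingers": 0},
    {"delta_pos": [0.0938,0.0288,-0.1125],"turn": [0,0,0],"fingers": 0},
    {"delta_pos": [0.1563,0.0488,-0.1125],"turn": [0,0,0],"fingers": 0},
    {"delta_pos": [0.2188,0.0688,-0.1125],"turn": [0,0,0],"fingers": 0}
  ]
}}

```text
clock: 12.75
position: [0.4924, -0.1129, 0.1709]
ee_rot: [0.644, 0.765, -0.0, -0.0]
ft_force: [1.3, -0.2, -0.4]
grip_width: 1.004
grasp_force: 0.0
```

In the tool's units: 0.184 m / 0.8 = 0.23, 0.173 m / 0.8 = 0.2163.

Request:
{"method": "move_arm", "body": {
  "plan": [
    {"delta_pos": [0.0625,0.02,0],"turn": [0,0,0],"fingers": 0},
    {"delta_pos": [0.125,0.04,0],"turn": [0,0,0],"fingers": 0},
    {"delta_pos": [0.1813,0.0575,0],"turn": [0,0,0],"fingers": 0},
    {"delta_pos": [0.2163,0.0688,0],"turn": [0,0,0],"fingers": 0},
    {"delta_pos": [0.23,0.0725,0],"turn": [0,0,0],"fingers": 0},
    {"delta_pos": [0.23,0.0725,0],"turn": [0,0,0],"fingers": 0},
    {"delta_pos": [0.23,0.0725,0],"turn": [0,0,0],"fingers": 0},
    {"delta_pos": [0.23,0.0725,0],"turn": [0,0,0],"fingers": 0}
  ]
}}

```text
clock: 13.75
position: [0.5185, 0.0753, 0.1713]
ee_rot: [0.645, 0.764, -0.0, 0.0]
ft_force: [0.0, 0.4, -0.1]
grip_width: 1.001
grasp_force: 0.0
```

```bash
python3 - <<'E'
from h import *
from workcell import *
o=get_obs();c=camera("wrist");P,C=cloud(c,o)
for nm,x,y,r,z0,z1 in [("can",.519,.0765,.034,.108,.122),("tin",.5635,.0155,.032,.042,.054)]:
    m=(np.hypot(P[:,0]-x,P[:,1]-y)<r)&(P[:,2]>z0)&(P[:,2]<z1);p=P[m];R=cv2.minAreaRect(p[:,:2].astype(np.float32));print(nm,len(p),np.round(R[0],4),np.round(R[1],4))
s=camera("scene");P,C=cloud(s);m=(np.hypot(P[:,0]-.468,P[:,1]+.2965)<.045)&(P[:,2]>.1)&(P[:,2]<.118);p=P[m];print("carton",cv2.minAreaRect(p[:,:2].astype(np.float32)))
cv2.imwrite("pics/w2.png",np.hstack([cv2.resize(a["color"],(400,250)) for a in(c,s)])[:,:,::-1])
to((.5195,.0763,.08,9.8))
E
```

```text
can 5889 [0.5186 0.0752] [0.0521 0.0529]
tin 2683 [0.5635 0.0158] [0.0631 0.0504]
carton ((0.46818289160728455, -0.30267733335494995), (0.04565921425819397, 0.07674265652894974), 4.706974029541016)
d [0.0003 0.001  0.0914] turn [ 0.0001  0.0001 -0.0013]
```

View pics/w2.png

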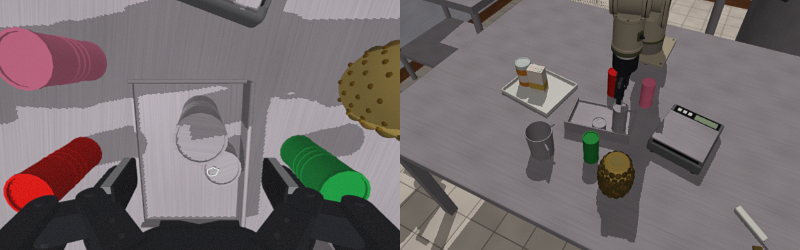

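The carton and jar stand on the tray (right half, about (537,78) and (523,68)), and the can lies centred between the jaws at (200,135). I'll grip the can.

In the tool's units: 0.091 m / 0.8 = 0.1138, 0.07 m / 0.8 = 0.0875.

Request:
{"method": "move_arm", "body": {
  "plan": [
    {"delta_pos": [0,0,0.0375],"turn": [0,0,0],"fingers": 0},
    {"delta_pos": [0,0,0.0875],"turn": [0,0,0],"fingers": 0},
    {"delta_pos": [0,0,0.1138],"turn": [0,0,0],"fingers": 0},
    {"delta_pos": [0,0,0.1138],"turn": [0,0,0],"fingers": 0},
    {"delta_pos": [0,0,0.1138],"turn": [0,0,0],"fingers": 0.2},
    {"delta_pos": [0,0,0.1138],"turn": [0,0,0],"fingers": 0.3},
    {"delta_pos": [0,0,0.1138],"turn": [0,0,0],"fingers": 0.4},
    {"delta_pos": [0,0,0.1138],"turn": [0,0,0],"fingers": 0.5},
    {"delta_pos": [0,0,0.1138],"turn": [0,0,0],"fingers": 1},
    {"delta_pos": [0,0,0.1138],"turn": [0,0,0],"fingers": 1},
    {"delta_pos": [0,0,0.1138],"turn": [0,0,0],"fingers": 1}
  ],
  "force": 40
}}

```text
clock: 15.22
position: [0.5192, 0.0767, 0.0816]
ee_rot: [0.644, 0.765, 0.001, 0.001]
ft_force: [-1.5, -1.3, 6.0]
grip_width: 0.605
grasp_force: 41.3
```

In the tool's units: -0.29 m / 0.8 = -0.3625, -0.28 m / 0.8 = -0.35.

Request:
{"method": "move_arm", "body": {
  "plan": [
    {"delta_pos": [0,0,-0.025],"turn": [0,0,0],"fingers": 1},
    {"delta_pos": [0,0,-0.075],"turn": [0,0,0],"fingers": 1},
    {"delta_pos": [0,0,-0.1375],"turn": [0,0,0],"fingers": 1},
    {"delta_pos": [-0.025,-0.0075,-0.175],"turn": [0,0,0],"fingers": 1},
    {"delta_pos": [-0.075,-0.0238,-0.175],"turn": [0,0,0],"fingers": 1},
    {"delta_pos": [-0.1375,-0.0438,-0.175],"turn": [0,0,0],"fingers": 1},
    {"delta_pos": [-0.2,-0.0638,-0.175],"turn": [0,0,0],"fingers": 1},
    {"delta_pos": [-0.2625,-0.0838,-0.175],"turn": [0,0,0],"fingers": 1},
    {"delta_pos": [-0.3188,-0.1013,-0.175],"turn": [0,0,0],"fingers": 1},
    {"delta_pos": [-0.35,-0.1113,-0.175],"turn": [0,0,0],"fingers": 1},
    {"delta_pos": [-0.3625,-0.115,-0.175],"turn": [0,0,0],"fingers": 1},
    {"delta_pos": [-0.3625,-0.115,-0.175],"turn": [0,0,0],"fingers": 1}
  ]
}}

```text
clock: 16.73
position: [0.4772, -0.2244, 0.2203]
ee_rot: [0.644, 0.765, 0.0, -0.0]
ft_force: [0.2, -0.1, -2.8]
grip_width: 0.61
grasp_force: 42.9
```

In the tool's units: 0.139 m / 0.8 = 0.1738, 0.137 m / 0.8 = 0.1713.

Request:
{"method": "move_arm", "body": {
  "plan": [
    {"delta_pos": [0,0,0.0375],"turn": [0,0,0],"fingers": 1},
    {"delta_pos": [0,0,0.0875],"turn": [0,0,0],"fingers": 1},
    {"delta_pos": [0,0,0.1313],"turn": [0,0,0],"fingers": 1},
    {"delta_pos": [0,0,0.1588],"turn": [0,0,0],"fingers": 1},
    {"delta_pos": [0,0,0.1675],"turn": [0,0,0],"fingers": 1},
    {"delta_pos": [0,0,0.1713],"turn": [0,0,0],"fingers": 1},
    {"delta_pos": [0,0,0.1738],"turn": [0,0,0],"fingers": 1},
    {"delta_pos": [0,0,0.1738],"turn": [0,0,0],"fingers": 1}
  ]
}}

```text
clock: 17.73
position: [0.478, -0.2248, 0.0826]
ee_rot: [0.644, 0.765, 0.001, 0.001]
ft_force: [-0.9, 1.3, 4.2]
grip_width: 0.612
grasp_force: 43.1
```

In the tool's units: 0.13 m / 0.8 = 0.1625, 0.12 m / 0.8 = 0.15.

Request:
{"method": "move_arm", "body": {
  "plan": [
    {"delta_pos": [0,0,0],"turn": [0,0,0],"fingers": 0.3},
    {"delta_pos": [0,0,0],"turn": [0,0,0],"fingers": 0},
    {"delta_pos": [0,0,0],"turn": [0,0,0],"fingers": 0},
    {"delta_pos": [0,0,0],"turn": [0,0,0],"fingers": 0},
    {"delta_pos": [0,0,0],"turn": [0,0,0],"fingers": 0},
    {"delta_pos": [0,0,-0.0375],"turn": [0,0,0],"fingers": 0},
    {"delta_pos": [0,0,-0.0938],"turn": [0,0,0],"fingers": 0},
    {"delta_pos": [0,0,-0.125],"turn": [0,0,0],"fingers": 0},
    {"delta_pos": [0.0375,0.0213,-0.125],"turn": [0,0,0],"fingers": 0},
    {"delta_pos": [0.0938,0.0525,-0.125],"turn": [0,0,0],"fingers": 0},
    {"delta_pos": [0.15,0.085,-0.125],"turn": [0,0,0],"fingers": 0},
    {"delta_pos": [0.1625,0.0913,-0.125],"turn": [0,0,0],"fingers": 0}
  ]
}}

```text
clock: 19.23
position: [0.5279, -0.0803, 0.1812]
ee_rot: [0.642, 0.767, 0.001, -0.0]
ft_force: [0.6, -0.4, 0.2]
grip_width: 1.0
grasp_force: 0.0
```

```bash
python3 - <<'E'
from h import *
from workcell import *
o=get_obs();print(np.round(o["joint_pos"],3))
c=camera("side");cv2.imwrite("pics/s2.png",c["color"][:,:,::-1][80:300,250:550])
to((.5635,.0156,.12,99.8),(.5635,.0156,.12,-80.2))
E
```

```text
[ 0.029  0.175  0.041  1.787 -0.009  1.18   0.249]
d [0.0887 0.0521 0.0613] turn [ 8.0000e-04 -5.0000e-04 -1.5664e+00]
d [0.0887 0.0521 0.0613] turn [-5.0000e-04 -8.0000e-04  1.5752e+00]
```

View pics/s2.png

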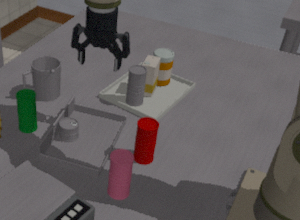

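All three packs stand on the tray (can (136,85), carton (150,75), jar (163,68)), and the tin is alone at (66,128). Now I'll move over the tin with a quarter turn.

In the tool's units: 0.092 m / 0.8 = 0.115, 0.052 m / 0.8 = 0.065, 1.571 rad / 3.1416 = 0.5001.

Request:
{"method": "move_arm", "body": {
  "plan": [
    {"delta_pos": [0.025,0.0138,0],"turn": [0,0,0.0541],"fingers": 0},
    {"delta_pos": [0.0625,0.035,0],"turn": [0,0,0.1082],"fingers": 0},
    {"delta_pos": [0.1,0.0563,0],"turn": [0,0,0.1623],"fingers": 0},
    {"delta_pos": [0.115,0.065,0],"turn": [0,0,0.2165],"fingers": 0},
    {"delta_pos": [0.115,0.065,0],"turn": [0,0,0.2706],"fingers": 0},
    {"delta_pos": [0.115,0.065,0],"turn": [0,0,0.3247],"fingers": 0},
    {"delta_pos": [0.115,0.065,0],"turn": [0,0,0.3788],"fingers": 0},
    {"delta_pos": [0.115,0.065,0],"turn": [0,0,0.4329],"fingers": 0},
    {"delta_pos": [0.115,0.065,0.0125],"turn": [0,0,0.4775],"fingers": 0},
    {"delta_pos": [0.115,0.065,0.0375],"turn": [0,0,0.5001],"fingers": 0},
    {"delta_pos": [0.115,0.065,0.0625],"turn": [0,0,0.5001],"fingers": 0},
    {"delta_pos": [0.115,0.065,0.0625],"turn": [0,0,0.5001],"fingers": 0}
  ]
}}

```text
clock: 20.78
position: [0.5615, 0.0136, 0.13]
ee_rot: [0.996, 0.085, -0.001, 0.0]
ft_force: [-0.4, 0.5, 0.4]
grip_width: 1.004
grasp_force: 0.0
```

Request:
{"method": "move_arm", "body": {
  "plan": [
    {"delta_pos": [0,0,0],"turn": [0,0,0],"fingers": 0},
    {"delta_pos": [0,0,0],"turn": [0,0,0],"fingers": 0}
  ]
}}

```text
clock: 21.02
position: [0.5631, 0.0149, 0.1323]
ee_rot: [0.996, 0.085, 0.001, 0.0]
ft_force: [0.2, -0.0, 0.2]
grip_width: 1.002
grasp_force: 0.0
```

```bash
python3 - <<'E'
from h import *
from workcell import *
o=get_obs();print(np.round(o["joint_pos"],3),o["position"]);c=camera("wrist");P,C=cloud(c,o)
cv2.imwrite("pics/w3.png",c["color"][:,:,::-1])
m=(np.hypot(P[:,0]-.5635,P[:,1]-.0156)<.05)&(P[:,2]>.041)&(P[:,2]<.05)
p=P[m];q=(p[:,:2]-[.5635,.0156])@np.array([[.985,-.171],[.171,.985]]) # stand axes
k=q[:,0]<.027;p,q=p[k],q[k];R=cv2.minAreaRect(p[:,:2].astype(np.float32));print(len(p),np.round(R[0],4),np.round(R[1],4),np.round([q.min(0),q.max(0)],4),np.median(p[:,2]))
to((.5635,.0156,.022,-80.2))
E
```

```text
[-0.223  0.282  0.135  1.77  -0.042  1.091 -1.475] [0.56314373 0.01486774 0.13231826]
4508 [0.5587 0.0144] [0.0521 0.0525] [[-0.0313 -0.0263]
 [ 0.0218  0.0255]] 0.04610135896514794
d [ 0.0004 -0.0005  0.1102] turn [ 0.0001 -0.0014 -0.0005]
```

View pics/w3.png

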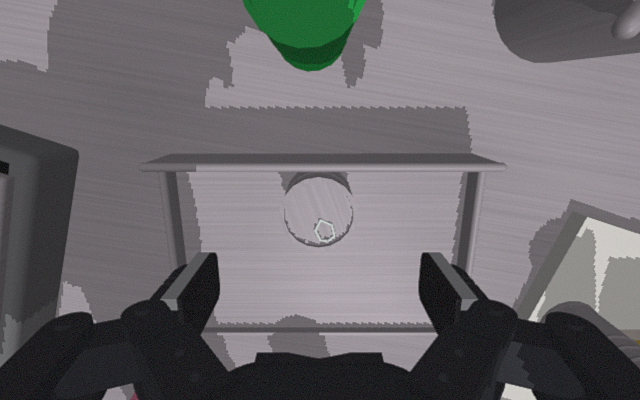

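The tin is at (319,212), centred between the jaws across the closing line. The clean fit puts it about 4 mm nearer the front than my aim, so I'll correct that and grip.

In the tool's units: 0.108 m / 0.8 = 0.135, 0.107 m / 0.8 = 0.1338.

Request:
{"method": "move_arm", "body": {
  "plan": [
    {"delta_pos": [-0.0056,0,0.0375],"turn": [0,0,0],"fingers": 0},
    {"delta_pos": [-0.0056,0,0.0875],"turn": [0,0,0],"fingers": 0},
    {"delta_pos": [-0.0056,0,0.1213],"turn": [0,0,0],"fingers": 0},
    {"delta_pos": [-0.0056,0,0.1338],"turn": [0,0,0],"fingers": 0},
    {"delta_pos": [-0.0056,0,0.135],"turn": [0,0,0],"fingers": 0},
    {"delta_pos": [-0.0056,0,0.135],"turn": [0,0,0],"fingers": 0.2},
    {"delta_pos": [-0.0056,0,0.135],"turn": [0,0,0],"fingers": 0.3},
    {"delta_pos": [-0.0056,0,0.135],"turn": [0,0,0],"fingers": 0.4},
    {"delta_pos": [-0.0056,0,0.135],"turn": [0,0,0],"fingers": 0.5},
    {"delta_pos": [-0.0056,0,0.135],"turn": [0,0,0],"fingers": 1},
    {"delta_pos": [-0.0056,0,0.135],"turn": [0,0,0],"fingers": 1},
    {"delta_pos": [-0.0056,0,0.135],"turn": [0,0,0],"fingers": 1}
  ],
  "force": 35
}}

```text
clock: 22.58
position: [0.5588, 0.0145, 0.0244]
ee_rot: [0.996, 0.085, 0.001, -0.0]
ft_force: [-2.9, 1.1, 6.4]
grip_width: 0.61
grasp_force: 36.0
```

```bash
python3 - <<'E'
from h import *
for n in("scene","side"):
    P,C=cloud(dict(np.load(f"{n}0.npz")))
    for lo,hi in((.066,.0705),(.0645,.072)):
        m=(np.hypot(P[:,0]-.4985,P[:,1]-.305)<.15)&(P[:,2]>lo)&(P[:,2]<hi);p=P[m][:,:2]
        a=np.radians(-9.1);A=np.array([[np.cos(a),-np.sin(a)],[np.sin(a),np.cos(a)]]);q=p@A
        H=lambda v:(np.percentile(v,.3),np.percentile(v,99.7))
        x,y=H(q[:,0]),H(q[:,1]);print(n,np.ptp(x),np.ptp(y),A@[np.mean(x),np.mean(y)],cv2.minAreaRect(p.astype(np.float32)))
to((.498,.305,.16,-80.2))
E
```

```text
scene 0.15027108051574983 0.1783873261989775 [0.49814986 0.30494678] ((0.4983939230442047, 0.3047846257686615), (0.18011461198329926, 0.15402115881443024), 80.65093994140625)
scene 0.1508796313519309 0.1785013601336401 [0.49807613 0.30501457] ((0.4974982738494873, 0.30498260259628296), (0.18099115788936615, 0.15504318475723267), 80.2771224975586)
side 0.14907047640416793 0.1783991813042919 [0.49789803 0.30593262] ((0.49796584248542786, 0.3055822253227234), (0.18136581778526306, 0.1513368934392929), 81.01515197753906)
side 0.14991627923024725 0.17877478925375567 [0.49787412 0.30602431] ((0.4981527626514435, 0.3053160309791565), (0.18166279792785645, 0.15179719030857086), 80.90755462646484)
d [-0.0104 -0.2966 -0.1356] turn [-0.     -0.0015 -0.0004]
```

In the tool's units: -0.297 m / 0.8 = -0.3713, -0.12 m / 0.8 = -0.15.

Request:
{"method": "move_arm", "body": {
  "plan": [
    {"delta_pos": [0,0,-0.025],"turn": [0,0,0],"fingers": 1},
    {"delta_pos": [0,0,-0.075],"turn": [0,0,0],"fingers": 1},
    {"delta_pos": [0,0,-0.125],"turn": [0,0,0],"fingers": 1},
    {"delta_pos": [-0.0013,-0.025,-0.15],"turn": [0,0,0],"fingers": 1},
    {"delta_pos": [-0.0025,-0.075,-0.15],"turn": [0,0,0],"fingers": 1},
    {"delta_pos": [-0.005,-0.1375,-0.15],"turn": [0,0,0],"fingers": 1},
    {"delta_pos": [-0.0075,-0.2,-0.15],"turn": [0,0,0],"fingers": 1},
    {"delta_pos": [-0.01,-0.2625,-0.15],"turn": [0,0,0],"fingers": 1},
    {"delta_pos": [-0.0113,-0.3188,-0.15],"turn": [0,0,0],"fingers": 1},
    {"delta_pos": [-0.013,-0.3563,-0.15],"turn": [0,0,0],"fingers": 1},
    {"delta_pos": [-0.013,-0.3713,-0.15],"turn": [0,0,0],"fingers": 1},
    {"delta_pos": [-0.013,-0.3713,-0.15],"turn": [0,0,0],"fingers": 1}
  ]
}}

```text
clock: 24.08
position: [0.4975, 0.3052, 0.1433]
ee_rot: [0.996, 0.086, 0.0, 0.0]
ft_force: [0.0, -0.0, -1.2]
grip_width: 0.606
grasp_force: 36.9
```

In the tool's units: 0.053 m / 0.8 = 0.0663, 0.052 m / 0.8 = 0.065.

Request:
{"method": "move_arm", "body": {
  "plan": [
    {"delta_pos": [0,0,0],"turn": [0,0,0],"fingers": 1},
    {"delta_pos": [0,0,0.025],"turn": [0,0,0],"fingers": 1},
    {"delta_pos": [0,0,0.05],"turn": [0,0,0],"fingers": 1},
    {"delta_pos": [0,0,0.06],"turn": [0,0,0],"fingers": 1},
    {"delta_pos": [0,0,0.0638],"turn": [0,0,0],"fingers": 1},
    {"delta_pos": [0,0,0.065],"turn": [0,0,0],"fingers": 1},
    {"delta_pos": [0,0,0.0663],"turn": [0,0,0],"fingers": 1},
    {"delta_pos": [0,0,0.0663],"turn": [0,0,0],"fingers": 1},
    {"delta_pos": [0,0,0.0663],"turn": [0,0,0],"fingers": 1}
  ]
}}

```text
clock: 25.2
position: [0.4975, 0.3055, 0.0905]
ee_rot: [0.996, 0.085, 0.0, -0.0]
ft_force: [-0.0, -0.5, -1.0]
grip_width: 0.609
grasp_force: 36.9
```

In the tool's units: 0.0015 m / 0.8 = 0.0019, 0.001 m / 0.8 = 0.0013.

Request:
{"method": "move_arm", "body": {
  "plan": [
    {"delta_pos": [0,0,0.0013],"turn": [0,0,0],"fingers": 1},
    {"delta_pos": [0,0,0.0019],"turn": [0,0,0],"fingers": 1},
    {"delta_pos": [0,0,0.0019],"turn": [0,0,0],"fingers": 1},
    {"delta_pos": [0,0,0.0019],"turn": [0,0,0],"fingers": 1}
  ]
}}

```text
clock: 25.7
position: [0.4975, 0.3055, 0.0894]
ee_rot: [0.996, 0.085, 0.0, -0.0]
ft_force: [-2.9, -0.5, 5.3]
grip_width: 0.612
grasp_force: 37.7
```

In the tool's units: -0.09 m / 0.8 = -0.1125, -0.06 m / 0.8 = -0.075.

Request:
{"method": "move_arm", "body": {
  "plan": [
    {"delta_pos": [0,0,0],"turn": [0,0,0],"fingers": 0.3},
    {"delta_pos": [0,0,0],"turn": [0,0,0],"fingers": 0},
    {"delta_pos": [0,0,0],"turn": [0,0,0],"fingers": 0},
    {"delta_pos": [0,0,0],"turn": [0,0,0],"fingers": 0},
    {"delta_pos": [0,0,0],"turn": [0,0,0],"fingers": 0},
    {"delta_pos": [0,0,-0.025],"turn": [0,0,0],"fingers": 0},
    {"delta_pos": [0,0,-0.075],"turn": [0,0,0],"fingers": 0},
    {"delta_pos": [0,0,-0.1125],"turn": [0,0,0],"fingers": 0},
    {"delta_pos": [0,0,-0.1125],"turn": [0,0,0],"fingers": 0},
    {"delta_pos": [0,0,-0.1125],"turn": [0,0,0],"fingers": 0}
  ]
}}

```text
clock: 26.95
position: [0.4971, 0.3052, 0.1781]
ee_rot: [0.996, 0.085, -0.0, 0.0]
ft_force: [0.5, 0.4, -0.5]
grip_width: 0.999
grasp_force: 0.0
```

```bash
python3 - <<'E'
from h import *
from workcell import *
o=get_obs();print(o["clock"],o["position"]);c=camera("wrist");s=camera("scene")
cv2.imwrite("pics/w4.png",np.hstack([cv2.resize(a["color"],(400,250)) for a in(c,s)])[:,:,::-1])
D={"wrist":cloud(c,o),"scene":cloud(s),"side":cloud(camera("side"))}
for n in D:
    P=D[n][0]
    for nm,x,y,r,z0,z1 in [("tin",.4975,.3055,.035,.108,.118),("can",.478,-.225,.034,.108,.122),("jar",.458,-.368,.04,.1,.116),("carton",.469,-.2968,.038,.105,.116)]:
        m=(np.hypot(P[:,0]-x,P[:,1]-y)<r)&(P[:,2]>z0)&(P[:,2]<z1);p=P[m]
        if len(p)>30:R=cv2.minAreaRect(p[:,:2].astype(np.float32));print(n,nm,len(p),np.round(R[0],4),np.round(R[1],4),round(R[2],1),round(np.median(p[:,2]),4))
P=D["wrist"][0];m=(np.hypot(P[:,0]-.4985,P[:,1]-.305)<.15)&(P[:,2]>.065)&(P[:,2]<.072);print("pan",cv2.minAreaRect(P[m][:,:2].astype(np.float32)))
to((.478,-.2248,.18,9.8))
E
```

```text
26.95 [0.49713857 0.30516617 0.17812813]
wrist tin 5452 [0.4976 0.3054] [0.0527 0.0521] 49.6 0.1111
scene tin 442 [0.4993 0.306 ] [0.0522 0.0519] 61.6 0.1109
scene can 303 [ 0.479  -0.2235] [0.0536 0.0516] 10.3 0.1135
scene jar 376 [ 0.4575 -0.3663] [0.0646 0.0618] 45.5 0.1073
scene carton 331 [ 0.4704 -0.2965] [0.0434 0.0642] 10.2 0.1106
side tin 390 [0.4996 0.3067] [0.0516 0.0532] 63.3 0.1105
side can 174 [ 0.4802 -0.2247] [0.0503 0.0545] 5.5 0.1133
side jar 198 [ 0.4595 -0.3646] [0.0613 0.0643] 56.4 0.1073
side carton 168 [ 0.4704 -0.2975] [0.0406 0.0678] 9.7 0.1102
pan ((0.4966156780719757, 0.3039841055870056), (0.18024170398712158, 0.15007245540618896), 80.82528686523438)
d [-0.1088  0.5189 -0.0017] turn [-6.000e-04  1.900e-03 -1.571e+00]
```

View pics/w4.png

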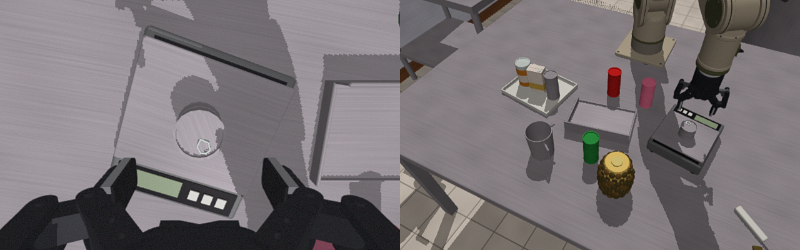

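The tin stands within about 2 mm of the pan's middle (left half, (200,130)), and the three packs remain upright on the tray. Now for the returns, can first.

In the tool's units: 0.519 m / 0.8 = 0.6488, -0.1088 m / 0.8 = -0.136, -1.571 rad / 3.1416 = -0.5001.

Request:
{"method": "move_arm", "body": {
  "plan": [
    {"delta_pos": [-0.005,0.025,0],"turn": [0,0,-0.0318],"fingers": 0},
    {"delta_pos": [-0.0163,0.0813,0],"turn": [0,0,-0.0859],"fingers": 0},
    {"delta_pos": [-0.0313,0.15,0],"turn": [0,0,-0.1401],"fingers": 0},
    {"delta_pos": [-0.045,0.2188,0],"turn": [0,0,-0.1942],"fingers": 0},
    {"delta_pos": [-0.06,0.2875,0],"turn": [0,0,-0.2483],"fingers": 0},
    {"delta_pos": [-0.075,0.3563,0],"turn": [0,0,-0.3024],"fingers": 0},
    {"delta_pos": [-0.0888,0.425,0],"turn": [0,0,-0.3565],"fingers": 0},
    {"delta_pos": [-0.1038,0.4938,0],"turn": [0,0,-0.4106],"fingers": 0},
    {"delta_pos": [-0.1175,0.5625,0],"turn": [0,0,-0.4615],"fingers": 0},
    {"delta_pos": [-0.1288,0.6125,0],"turn": [0,0,-0.4902],"fingers": 0},
    {"delta_pos": [-0.135,0.6425,0],"turn": [0,0,-0.5001],"fingers": 0},
    {"delta_pos": [-0.136,0.6488,0],"turn": [0,0,-0.5001],"fingers": 0}
  ]
}}

```text
clock: 28.6
position: [0.4777, -0.2261, 0.1781]
ee_rot: [0.645, 0.764, -0.0, -0.0]
ft_force: [-0.0, 0.4, -0.3]
grip_width: 1.001
grasp_force: 0.0
```

Request:
{"method": "move_arm", "body": {
  "plan": [
    {"delta_pos": [0,0,0],"turn": [0,0,0],"fingers": 0},
    {"delta_pos": [0,0,0],"turn": [0,0,0],"fingers": 0},
    {"delta_pos": [0,0,0],"turn": [0,0,0],"fingers": 0}
  ]
}}

```text
clock: 28.98
position: [0.4787, -0.2235, 0.1788]
ee_rot: [0.644, 0.765, 0.0, -0.0]
ft_force: [-0.2, -0.8, 0.3]
grip_width: 1.002
grasp_force: 0.0
```

```bash
python3 - <<'E'
from h import *
to((.478,-.2248,.0826,9.8))
E
```

```text
d [-0.0012 -0.0009  0.0962] turn [ 0.0002 -0.0002  0.0014]
```

In the tool's units: 0.096 m / 0.8 = 0.12, 0.095 m / 0.8 = 0.1188.

Request:
{"method": "move_arm", "body": {
  "plan": [
    {"delta_pos": [-0.0013,-0.0013,0.0375],"turn": [0,0,0],"fingers": 0},
    {"delta_pos": [-0.0013,-0.0013,0.0875],"turn": [0,0,0],"fingers": 0},
    {"delta_pos": [-0.0013,-0.0013,0.1188],"turn": [0,0,0],"fingers": 0},
    {"delta_pos": [-0.0013,-0.0013,0.12],"turn": [0,0,0],"fingers": 0},
    {"delta_pos": [-0.0013,-0.0013,0.12],"turn": [0,0,0],"fingers": 0.2},
    {"delta_pos": [-0.0013,-0.0013,0.12],"turn": [0,0,0],"fingers": 0.3},
    {"delta_pos": [-0.0013,-0.0013,0.12],"turn": [0,0,0],"fingers": 0.4},
    {"delta_pos": [-0.0013,-0.0013,0.12],"turn": [0,0,0],"fingers": 0.5},
    {"delta_pos": [-0.0013,-0.0013,0.12],"turn": [0,0,0],"fingers": 1},
    {"delta_pos": [-0.0013,-0.0013,0.12],"turn": [0,0,0],"fingers": 1},
    {"delta_pos": [-0.0013,-0.0013,0.12],"turn": [0,0,0],"fingers": 1}
  ],
  "force": 40
}}

```text
clock: 30.35
position: [0.4783, -0.2259, 0.0841]
ee_rot: [0.644, 0.765, 0.001, 0.001]
ft_force: [-2.0, 1.0, 6.7]
grip_width: 0.609
grasp_force: 41.3
```

In the tool's units: 0.29 m / 0.8 = 0.3625, -0.14 m / 0.8 = -0.175.

Request:
{"method": "move_arm", "body": {
  "plan": [
    {"delta_pos": [0,0,-0.025],"turn": [0,0,0],"fingers": 1},
    {"delta_pos": [0,0,-0.075],"turn": [0,0,0],"fingers": 1},
    {"delta_pos": [0,0,-0.1375],"turn": [0,0,0],"fingers": 1},
    {"delta_pos": [0.025,0.0075,-0.175],"turn": [0,0,0],"fingers": 1},
    {"delta_pos": [0.075,0.0238,-0.175],"turn": [0,0,0],"fingers": 1},
    {"delta_pos": [0.1375,0.0438,-0.175],"turn": [0,0,0],"fingers": 1},
    {"delta_pos": [0.2,0.0638,-0.175],"turn": [0,0,0],"fingers": 1},
    {"delta_pos": [0.2625,0.0838,-0.175],"turn": [0,0,0],"fingers": 1},
    {"delta_pos": [0.3188,0.1013,-0.175],"turn": [0,0,0],"fingers": 1},
    {"delta_pos": [0.35,0.1113,-0.175],"turn": [0,0,0],"fingers": 1},
    {"delta_pos": [0.3625,0.1145,-0.175],"turn": [0,0,0],"fingers": 1},
    {"delta_pos": [0.3625,0.1145,-0.175],"turn": [0,0,0],"fingers": 1}
  ]
}}

```text
clock: 31.85
position: [0.5184, 0.0753, 0.2229]
ee_rot: [0.644, 0.765, -0.0, 0.0]
ft_force: [-0.6, -0.9, -3.6]
grip_width: 0.61
grasp_force: 42.9
```

In the tool's units: 0.14 m / 0.8 = 0.175, 0.139 m / 0.8 = 0.1738.

Request:
{"method": "move_arm", "body": {
  "plan": [
    {"delta_pos": [0,0,0.0375],"turn": [0,0,0],"fingers": 1},
    {"delta_pos": [0,0,0.0875],"turn": [0,0,0],"fingers": 1},
    {"delta_pos": [0,0,0.1313],"turn": [0,0,0],"fingers": 1},
    {"delta_pos": [0,0,0.1588],"turn": [0,0,0],"fingers": 1},
    {"delta_pos": [0,0,0.1688],"turn": [0,0,0],"fingers": 1},
    {"delta_pos": [0,0,0.1725],"turn": [0,0,0],"fingers": 1},
    {"delta_pos": [0,0,0.1738],"turn": [0,0,0],"fingers": 1},
    {"delta_pos": [0,0,0.175],"turn": [0,0,0],"fingers": 1},
    {"delta_pos": [0,0,0.175],"turn": [0,0,0],"fingers": 1}
  ]
}}

```text
clock: 32.98
position: [0.5187, 0.0757, 0.0832]
ee_rot: [0.644, 0.765, 0.0, 0.0]
ft_force: [0.8, -0.1, -2.6]
grip_width: 0.607
grasp_force: 42.9
```

In the tool's units: -0.095 m / 0.8 = -0.1188, 0.0015 m / 0.8 = 0.0019.

Request:
{"method": "move_arm", "body": {
  "plan": [
    {"delta_pos": [0,0,0.0013],"turn": [0,0,0],"fingers": 1},
    {"delta_pos": [0,0,0.0019],"turn": [0,0,0],"fingers": 1},
    {"delta_pos": [0,0,0.0019],"turn": [0,0,0],"fingers": 1},
    {"delta_pos": [0,0,0.0019],"turn": [0,0,0],"fingers": 0.3},
    {"delta_pos": [0,0,0.0019],"turn": [0,0,0],"fingers": 0},
    {"delta_pos": [0,0,0.0019],"turn": [0,0,0],"fingers": 0},
    {"delta_pos": [0,0,0.0019],"turn": [0,0,0],"fingers": 0},
    {"delta_pos": [0,0,0.0019],"turn": [0,0,0],"fingers": 0},
    {"delta_pos": [0,0,-0.0375],"turn": [0,0,0],"fingers": 0},
    {"delta_pos": [0,0,-0.0938],"turn": [0,0,0],"fingers": 0},
    {"delta_pos": [0,0,-0.1188],"turn": [0,0,0],"fingers": 0}
  ]
}}

```text
clock: 34.35
position: [0.5194, 0.0758, 0.1804]
ee_rot: [0.644, 0.765, 0.001, 0.001]
ft_force: [-0.2, 0.0, 0.2]
grip_width: 0.998
grasp_force: 0.0
```

In the tool's units: -0.3584 m / 0.8 = -0.448, -0.34 m / 0.8 = -0.425.

Request:
{"method": "move_arm", "body": {
  "plan": [
    {"delta_pos": [-0.0375,-0.0113,0],"turn": [0,0,0],"fingers": 0},
    {"delta_pos": [-0.1,-0.0313,0],"turn": [0,0,0],"fingers": 0},
    {"delta_pos": [-0.1688,-0.0525,0],"turn": [0,0,0],"fingers": 0},
    {"delta_pos": [-0.2375,-0.075,0],"turn": [0,0,0],"fingers": 0},
    {"delta_pos": [-0.3063,-0.0963,0],"turn": [0,0,0],"fingers": 0},
    {"delta_pos": [-0.375,-0.1175,0],"turn": [0,0,0],"fingers": 0},
    {"delta_pos": [-0.425,-0.1338,0],"turn": [0,0,0],"fingers": 0},
    {"delta_pos": [-0.448,-0.1405,0],"turn": [0,0,0],"fingers": 0},
    {"delta_pos": [-0.448,-0.1405,0],"turn": [0,0,0],"fingers": 0},
    {"delta_pos": [-0.448,-0.1405,0],"turn": [0,0,0],"fingers": 0},
    {"delta_pos": [-0.448,-0.1405,0],"turn": [0,0,0],"fingers": 0}
  ]
}}

```text
clock: 35.72
position: [0.4693, -0.2953, 0.1778]
ee_rot: [0.643, 0.766, 0.0, -0.0]
ft_force: [0.1, -0.1, 0.1]
grip_width: 1.004
grasp_force: 0.0
```

```bash
python3 - <<'E'
from h import *
from workcell import *
s=camera("scene");P=cloud(s)[0]
m=(np.hypot(P[:,0]-.519,P[:,1]-.0765)<.034)&(P[:,2]>.107)&(P[:,2]<.122);print("can",m.sum(),cv2.minAreaRect(P[m][:,:2].astype(np.float32)))
to((.4689,-.2968,.0829,9.8))
E
```

```text
can 398 ((0.5201112031936646, 0.07716858386993408), (0.053177714347839355, 0.05094238370656967), 22.6055908203125)
d [-0.0012 -0.0005  0.095 ] turn [ 0.0003 -0.0003  0.0017]
```

In the tool's units: 0.095 m / 0.8 = 0.1188, 0.093 m / 0.8 = 0.1163.

Request:
{"method": "move_arm", "body": {
  "plan": [
    {"delta_pos": [-0.0013,0,0.0375],"turn": [0,0,0],"fingers": 0},
    {"delta_pos": [-0.0013,0,0.0875],"turn": [0,0,0],"fingers": 0},
    {"delta_pos": [-0.0013,0,0.1163],"turn": [0,0,0],"fingers": 0},
    {"delta_pos": [-0.0013,0,0.1188],"turn": [0,0,0],"fingers": 0.2},
    {"delta_pos": [-0.0013,0,0.1188],"turn": [0,0,0],"fingers": 0.3},
    {"delta_pos": [-0.0013,0,0.1188],"turn": [0,0,0],"fingers": 0.4},
    {"delta_pos": [-0.0013,0,0.1188],"turn": [0,0,0],"fingers": 0.5},
    {"delta_pos": [-0.0013,0,0.1188],"turn": [0,0,0],"fingers": 0.6},
    {"delta_pos": [-0.0013,0,0.1188],"turn": [0,0,0],"fingers": 1},
    {"delta_pos": [-0.0013,0,0.1188],"turn": [0,0,0],"fingers": 1},
    {"delta_pos": [-0.0013,0,0.1188],"turn": [0,0,0],"fingers": 1}
  ],
  "force": 40
}}

```text
clock: 37.15
position: [0.469, -0.298, 0.0837]
ee_rot: [0.644, 0.765, 0.0, 0.0]
ft_force: [-2.5, -0.2, 5.5]
grip_width: 0.465
grasp_force: 39.9
```

In the tool's units: 0.2214 m / 0.8 = 0.2768, -0.14 m / 0.8 = -0.175.

Request:
{"method": "move_arm", "body": {
  "plan": [
    {"delta_pos": [0,0,-0.025],"turn": [0,0,0],"fingers": 1},
    {"delta_pos": [0,0,-0.075],"turn": [0,0,0],"fingers": 1},
    {"delta_pos": [0,0,-0.1375],"turn": [0,0,0],"fingers": 1},
    {"delta_pos": [0.025,0.0125,-0.175],"turn": [0,0,0],"fingers": 1},
    {"delta_pos": [0.075,0.0388,-0.175],"turn": [0,0,0],"fingers": 1},
    {"delta_pos": [0.1313,0.0675,-0.175],"turn": [0,0,0],"fingers": 1},
    {"delta_pos": [0.1875,0.0963,-0.175],"turn": [0,0,0],"fingers": 1},
    {"delta_pos": [0.2375,0.1225,-0.175],"turn": [0,0,0],"fingers": 1},
    {"delta_pos": [0.2663,0.1369,-0.175],"turn": [0,0,0],"fingers": 1},
    {"delta_pos": [0.2768,0.1421,-0.175],"turn": [0,0,0],"fingers": 1},
    {"delta_pos": [0.2768,0.1421,-0.175],"turn": [0,0,0],"fingers": 1},
    {"delta_pos": [0.2768,0.1421,-0.175],"turn": [0,0,0],"fingers": 1}
  ]
}}

```text
clock: 38.65
position: [0.5429, -0.0618, 0.2228]
ee_rot: [0.645, 0.764, -0.0, 0.0]
ft_force: [0.2, -0.1, -2.6]
grip_width: 0.461
grasp_force: 41.0
```

In the tool's units: 0.141 m / 0.8 = 0.1763, 0.14 m / 0.8 = 0.175.

Request:
{"method": "move_arm", "body": {
  "plan": [
    {"delta_pos": [0,0,0.0375],"turn": [0,0,0],"fingers": 1},
    {"delta_pos": [0,0,0.0875],"turn": [0,0,0],"fingers": 1},
    {"delta_pos": [0,0,0.1313],"turn": [0,0,0],"fingers": 1},
    {"delta_pos": [0,0,0.1588],"turn": [0,0,0],"fingers": 1},
    {"delta_pos": [0,0,0.1688],"turn": [0,0,0],"fingers": 1},
    {"delta_pos": [0,0,0.1725],"turn": [0,0,0],"fingers": 1},
    {"delta_pos": [0,0,0.175],"turn": [0,0,0],"fingers": 1},
    {"delta_pos": [0,0,0.1763],"turn": [0,0,0],"fingers": 1},
    {"delta_pos": [0,0,0.1763],"turn": [0,0,0],"fingers": 1}
  ]
}}

```text
clock: 39.78
position: [0.5438, -0.0602, 0.0827]
ee_rot: [0.644, 0.765, 0.0, 0.001]
ft_force: [-1.5, 0.7, 3.1]
grip_width: 0.465
grasp_force: 41.6
```

In the tool's units: -0.095 m / 0.8 = -0.1188, -0.075 m / 0.8 = -0.0938.

Request:
{"method": "move_arm", "body": {
  "plan": [
    {"delta_pos": [0,0,0],"turn": [0,0,0],"fingers": 0.4},
    {"delta_pos": [0,0,0],"turn": [0,0,0],"fingers": 0},
    {"delta_pos": [0,0,0],"turn": [0,0,0],"fingers": 0},
    {"delta_pos": [0,0,0],"turn": [0,0,0],"fingers": 0},
    {"delta_pos": [0,0,0],"turn": [0,0,0],"fingers": 0},
    {"delta_pos": [0,0,-0.0375],"turn": [0,0,0],"fingers": 0},
    {"delta_pos": [0,0,-0.0938],"turn": [0,0,0],"fingers": 0},
    {"delta_pos": [0,0,-0.1188],"turn": [0,0,0],"fingers": 0},
    {"delta_pos": [0,0,-0.1188],"turn": [0,0,0],"fingers": 0}
  ]
}}

```text
clock: 40.9
position: [0.5442, -0.0602, 0.1784]
ee_rot: [0.644, 0.765, 0.001, 0.001]
ft_force: [-0.2, 0.8, -0.7]
grip_width: 1.002
grasp_force: 0.0
```

In the tool's units: -0.2884 m / 0.8 = -0.3605, -0.27 m / 0.8 = -0.3375.

Request:
{"method": "move_arm", "body": {
  "plan": [
    {"delta_pos": [-0.0375,-0.0175,0],"turn": [0,0,0],"fingers": 0},
    {"delta_pos": [-0.1,-0.0475,0],"turn": [0,0,0],"fingers": 0},
    {"delta_pos": [-0.1625,-0.0775,0],"turn": [0,0,0],"fingers": 0},
    {"delta_pos": [-0.225,-0.1063,0],"turn": [0,0,0],"fingers": 0},
    {"delta_pos": [-0.2875,-0.1363,0],"turn": [0,0,0],"fingers": 0},
    {"delta_pos": [-0.3375,-0.16,0],"turn": [0,0,0],"fingers": 0},
    {"delta_pos": [-0.3605,-0.171,0],"turn": [0,0,0],"fingers": 0},
    {"delta_pos": [-0.3605,-0.171,0],"turn": [0,0,0],"fingers": 0},
    {"delta_pos": [-0.3605,-0.171,0],"turn": [0,0,0],"fingers": 0},
    {"delta_pos": [-0.3605,-0.171,0],"turn": [0,0,0],"fingers": 0}
  ]
}}

```text
clock: 42.15
position: [0.4583, -0.3661, 0.1765]
ee_rot: [0.643, 0.766, 0.0, -0.0]
ft_force: [-0.4, -0.2, -0.2]
grip_width: 0.999
grasp_force: 0.0
```

```bash
python3 - <<'E'
from h import *
from workcell import *
s=camera("scene");P=cloud(s)[0]
m=(np.hypot(P[:,0]-.5428,P[:,1]+.06)<.05)&(P[:,2]>.105)&(P[:,2]<.116);print("carton",m.sum(),cv2.minAreaRect(P[m][:,:2].astype(np.float32)))
to((.458,-.3678,.0825,9.8))
E
```

```text
carton 423 ((0.5439246296882629, -0.059776101261377335), (0.04332241415977478, 0.06301899254322052), 9.376694679260254)
d [-0.0014 -0.0005  0.0942] turn [ 0.0003 -0.0004  0.0019]
```

Carton is back where it stood (fit within 1 mm). Now the jar.

In the tool's units: 0.095 m / 0.8 = 0.1188, 0.093 m / 0.8 = 0.1163.

Request:
{"method": "move_arm", "body": {
  "plan": [
    {"delta_pos": [0,0,0.0375],"turn": [0,0,0],"fingers": 0},
    {"delta_pos": [0,0,0.0875],"turn": [0,0,0],"fingers": 0},
    {"delta_pos": [0,0,0.1163],"turn": [0,0,0],"fingers": 0},
    {"delta_pos": [0,0,0.1188],"turn": [0,0,0],"fingers": 0},
    {"delta_pos": [0,0,0.1188],"turn": [0,0,0],"fingers": 0.2},
    {"delta_pos": [0,0,0.1188],"turn": [0,0,0],"fingers": 0.3},
    {"delta_pos": [0,0,0.1188],"turn": [0,0,0],"fingers": 0.4},
    {"delta_pos": [0,0,0.1188],"turn": [0,0,0],"fingers": 1},
    {"delta_pos": [0,0,0.1188],"turn": [0,0,0],"fingers": 1},
    {"delta_pos": [0,0,0.1188],"turn": [0,0,0],"fingers": 1}
  ],
  "force": 40
}}

```text
clock: 43.45
position: [0.4581, -0.3682, 0.0834]
ee_rot: [0.644, 0.765, 0.0, 0.001]
ft_force: [-1.6, 0.6, 7.5]
grip_width: 0.725
grasp_force: 43.8
```

In the tool's units: 0.357 m / 0.8 = 0.4463, 0.345 m / 0.8 = 0.4313.

Request:
{"method": "move_arm", "body": {
  "plan": [
    {"delta_pos": [0,0,-0.025],"turn": [0,0,0],"fingers": 1},
    {"delta_pos": [0,0,-0.075],"turn": [0,0,0],"fingers": 1},
    {"delta_pos": [0,0,-0.1375],"turn": [0,0,0],"fingers": 1},
    {"delta_pos": [0.025,0.0075,-0.175],"turn": [0,0,0],"fingers": 1},
    {"delta_pos": [0.075,0.0213,-0.175],"turn": [0,0,0],"fingers": 1},
    {"delta_pos": [0.1375,0.0375,-0.175],"turn": [0,0,0],"fingers": 1},
    {"delta_pos": [0.2063,0.0575,-0.175],"turn": [0,0,0],"fingers": 1},
    {"delta_pos": [0.275,0.0763,-0.175],"turn": [0,0,0],"fingers": 1},
    {"delta_pos": [0.3438,0.095,-0.175],"turn": [0,0,0],"fingers": 1},
    {"delta_pos": [0.4,0.11,-0.175],"turn": [0,0,0],"fingers": 1},
    {"delta_pos": [0.4313,0.1188,-0.175],"turn": [0,0,0],"fingers": 1},
    {"delta_pos": [0.4463,0.1231,-0.175],"turn": [0,0,0],"fingers": 1}
  ]
}}

```text
clock: 44.95
position: [0.4938, 0.0024, 0.222]
ee_rot: [0.643, 0.766, 0.0, 0.0]
ft_force: [-0.2, -0.4, -3.6]
grip_width: 0.73
grasp_force: 45.3
```

Request:
{"method": "move_arm", "body": {
  "plan": [
    {"delta_pos": [0,0,0],"turn": [0,0,0],"fingers": 1},
    {"delta_pos": [0,0,0],"turn": [0,0,0],"fingers": 1},
    {"delta_pos": [0,0,0.0375],"turn": [0,0,0],"fingers": 1},
    {"delta_pos": [0,0,0.0875],"turn": [0,0,0],"fingers": 1},
    {"delta_pos": [0,0,0.1313],"turn": [0,0,0],"fingers": 1},
    {"delta_pos": [0,0,0.1588],"turn": [0,0,0],"fingers": 1},
    {"delta_pos": [0,0,0.1688],"turn": [0,0,0],"fingers": 1},
    {"delta_pos": [0,0,0.1725],"turn": [0,0,0],"fingers": 1},
    {"delta_pos": [0,0,0.175],"turn": [0,0,0],"fingers": 1},
    {"delta_pos": [0,0,0.1763],"turn": [0,0,0],"fingers": 1},
    {"delta_pos": [0,0,0.1763],"turn": [0,0,0],"fingers": 1}
  ]
}}

```text
clock: 46.32
position: [0.4945, 0.0008, 0.0823]
ee_rot: [0.644, 0.765, 0.001, 0.001]
ft_force: [-3.7, -0.5, 6.6]
grip_width: 0.725
grasp_force: 46.4
```

Touching down, so I'll release and rise.

In the tool's units: -0.18 m / 0.8 = -0.225, -0.16 m / 0.8 = -0.2.

Request:
{"method": "move_arm", "body": {
  "plan": [
    {"delta_pos": [0,0,0],"turn": [0,0,0],"fingers": 0.2},
    {"delta_pos": [0,0,0],"turn": [0,0,0],"fingers": 0},
    {"delta_pos": [0,0,0],"turn": [0,0,0],"fingers": 0},
    {"delta_pos": [0,0,0],"turn": [0,0,0],"fingers": 0},
    {"delta_pos": [0,0,-0.025],"turn": [0,0,0],"fingers": 0},
    {"delta_pos": [0,0,-0.075],"turn": [0,0,0],"fingers": 0},
    {"delta_pos": [0,0,-0.1375],"turn": [0,0,0],"fingers": 0},
    {"delta_pos": [0,0,-0.2],"turn": [0,0,0],"fingers": 0},
    {"delta_pos": [0,0,-0.225],"turn": [0,0,0],"fingers": 0},
    {"delta_pos": [0,0,-0.225],"turn": [0,0,0],"fingers": 0},
    {"delta_pos": [0,0,-0.225],"turn": [0,0,0],"fingers": 0},
    {"delta_pos": [0,0,-0.225],"turn": [0,0,0],"fingers": 0}
  ]
}}

```text
clock: 47.82
position: [0.4933, 0.0009, 0.2595]
ee_rot: [0.644, 0.765, -0.001, -0.001]
ft_force: [0.5, 0.8, 0.7]
grip_width: 0.999
grasp_force: 0.0
```

```bash
python3 - <<'E'
from h import *
from workcell import *
s=camera("scene");cv2.imwrite("pics/f.png",s["color"][:,:,::-1])
for n,P in(("scene",cloud(s)[0]),("side",cloud(camera("side"))[0])):
    for nm,x,y,r,z0,z1 in [("jar",.494,.001,.04,.1,.115),("can",.519,.0765,.034,.107,.122),("carton",.5428,-.06,.05,.105,.116),("tin",.4975,.3055,.035,.108,.118)]:
        m=(np.hypot(P[:,0]-x,P[:,1]-y)<r)&(P[:,2]>z0)&(P[:,2]<z1)
        if nm=="carton":m&=np.hypot(P[:,0]-.494,P[:,1]-.001)>.0365
        R=cv2.minAreaRect(P[m][:,:2].astype(np.float32));print(n,nm,m.sum(),np.round(R[0],4),np.round(R[1],4),round(np.median(P[m][:,2]),4))
E
```

```text
scene jar 500 [0.4942 0.0016] [0.0617 0.06  ] 0.1066
scene can 398 [0.5199 0.0772] [0.053  0.0508] 0.1126
scene carton 416 [ 0.543  -0.0599] [0.0436 0.0631] 0.11
scene tin 429 [0.4992 0.3067] [0.0519 0.0523] 0.1111
side jar 339 [0.4935 0.003 ] [0.0633 0.061 ] 0.1063
side can 269 [0.5203 0.078 ] [0.0511 0.0517] 0.1123
side carton 231 [ 0.5442 -0.06  ] [0.0409 0.0672] 0.1097
side tin 400 [0.4993 0.3069] [0.0516 0.0524] 0.1106
```

View pics/f.png

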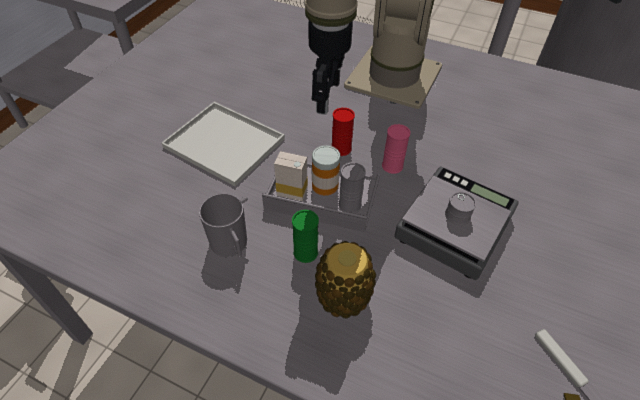

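The carton (291,175), jar (326,170) and can (351,188) stand as they did at the start. The tin stands mid-pan at (460,208), and the jug and pineapple are untouched.

```bash
python3 -c "
from workcell import hand_in
print(hand_in())"
```

```text
the job is handed in; nothing more can be done
None
```

I handed the job in at about 48 s of the 147 s limit; by the last camera check the tin stands within about 2 mm of the pan's centre and the jar, can and carton are back within about 3 mm of where they started, but the hand-in returned no verdict.

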